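# Run a fingertip along the row of flip-caps

## Robot

A 7-joint arm with a two-finger parallel gripper is mounted at the origin on the work surface. World frame = base frame: x ahead of the robot, y to its left, z up, the work surface at z = 0. Lengths are in m, angles in rad, forces in N, time in s.
With the tool pointing down it reaches from about 0.425 to 0.925 m from the base axis. Payload 6.8 kg.
Tool frame: the origin (TCP) lies on the mounting face of the last link; the fingertips stand 173 mm ahead of it and the grasp point (between the pads) lies 155 mm ahead of it; z points along the fingers, y is the line along which they close (so a half turn about z gives the same grasp; the last joint's range is limited). The gripper opens to 85 mm and grips with 20 to 120 N. Pads are 22 mm wide; open, the fingers measure 114 mm over their backs; the gripper's body (76 mm by 85 mm) begins 54 mm behind the grasp point. The pads swing forward as they close: fully open they stand 13 mm farther back than shut.
Start: joints at [-1.303, 0.477, 0.022, 1.555, -0.011, 1.109, -0.083], TCP at [0.248, 0.628, 0.405] pointing down, gripper open.
Joint ranges: [-2.96, 2.96], [-0.34, 2.1], [-1.41, 1.46], [0.24, 2.44], [-1.37, 4.51], [0.17, 1.92], [-2.96, 2.96]. Speed limits (rad/s): [2.39, 2.39, 3.14, 3.14, 3.14, 3.14, 3.14].

## Interface

Orientations are given as a rotation vector (axis times angle).
In Python, from bench import r gives the robot as it stands.
- The arm moves only by the tool carry_out, never from a script. Its argument "moves" is a list of rows, each a list of 5 numbers: the shift along the tool's x, y, z in m, then the turn about the tool's z in rad, then the finger opening in m, from 0 to 0.0854. In form: [[dx, dy, dz, roll, claw], ...]. A call has exactly 8 rows; each row is the pose to reach, as a shift and turn from the pose commanded when the call began, along the tool's axes at that moment; what a row does not reach only later rows make up. A row lasts 1/10 s, in which the tool goes at most 50 mm and 8.59 degrees, less where a joint would pass 70% of its speed; a pose out of reach is approached as far as the arm can. A call with a gripper value outside its range is refused whole. The fingers move at their own pace and stop on an object; "force" is the grip in N (left out, the last holds). Time passes only in rows, so rows that repeat a pose let the fingers close, or fill a call up. It gives the time, the measured TCP pose, the force, the opening and the grip force at its end, in the units of the state.
- r.get_obs(): the state, without advancing time (a new reading comes with each control period).
- r.grab_frame(name): name is "scene" or "top" or "wrist"; returns the picture (400x640x3 uint8, red, green, blue); there is no depth.
- r.calibration(name): a dict with "fx", "fy", "cx", "cy" (pixels), "k1" (the pictures are not rectified: a ray, as slopes to the right and down, at radius r is drawn at 1 + k1 r^2 times it, then the intrinsics apply), "rvec" (rotation vector, rad) and "tvec" (3), from world to camera coordinates, as OpenCV has them. Camera axes: x right, y down, z forward; pixel columns grow to the right and rows downward; lengths in m; the calibration is good to about 2 mm. A picture is of the moment at which its call begins: read the wrist's pose just before it. calibration takes no time and is no camera call; for the wrist camera it gives the pose at the moment of the call.
- r.hand_in(): hands the job in; it is judged then, once.
The state is a dict: "clock": time; "joints": joint angles; "qvel": joint speeds; "tau": joint torques, N m; "tcp_pos": TCP position; "orientation": TCP orientation; "contact_force": force on the tool from outside, world axes, zero at the start; "moment": the same for the moment, N m; "grip_width": finger opening in m; "gripper_force": force on a finger pad.
Only numpy, scipy, OpenCV 4.12 (cv2) and the standard library are available. Lean on these libraries where they do the work, as an engineer would, in place of code of your own. Each camera call takes 0.05 s, during which the arm holds its last target. There are 200 camera calls.

## Task

Run your shut fingertips lightly along the outer curved row of vials in the sample tray, starting at the green dot and following the curve, so that the five orange flip-caps fold shut one after another and lie flat. Leave the blue caps of the inner row standing open, do not grasp, lift or shove the tray, and leave everything else where it is.

Things in the scene. Friction and masses are not known exactly. Their poses are not given: they have to be found in the camera images.
- tray: white fan-shaped sample tray, about 260 x 360 mm, base 12 mm thick, loose on the desk (weighted base, 1.3 to 2.2 kg, slides if pushed hard). Origin under its middle, x towards the outer row, z up. Two curved rows of amber vials stand in it: outer row 5 vials with orange caps, inner row 3 with blue caps. Vial mouths are 70 mm above the desk; each outer vial sits on a spring and gives up to 8 mm downwards (1.5 N to begin, 0.5 N per mm)
- centre (a point): point on the tray's base, common centre of both arcs, at tray x = -110 mm, y = 0. Outer row: radius 180 mm, at angles -0.6, -0.3, 0, 0.3, 0.6 rad from the tray's +x towards its +y (54 mm apart). Inner row: radius 100 mm, at -0.5, 0, 0.5 rad
- dot (a point): flat green dot, 20 mm wide, on the tray's base 12 mm above the desk: marks the beginning of the outer row, at radius 180 mm and angle -0.95 rad. Nothing stands on the outer arc before the first or after the last orange vial
- row1 (a point): point fixed to the tray: centre of the top face that orange cap 1 has when it is shut, 75 mm above the desk, over the axis of vial 1 of the outer row, counted from the green dot
- row2 (a point): point fixed to the tray: centre of the top face that orange cap 2 has when it is shut, 75 mm above the desk, over the axis of vial 2 of the outer row, counted from the green dot
- row3 (a point): point fixed to the tray: centre of the top face that orange cap 3 has when it is shut, 75 mm above the desk, over the axis of vial 3 of the outer row, counted from the green dot
- row4 (a point): point fixed to the tray: centre of the top face that orange cap 4 has when it is shut, 75 mm above the desk, over the axis of vial 4 of the outer row, counted from the green dot
- row5 (a point): point fixed to the tray: centre of the top face that orange cap 5 has when it is shut, 75 mm above the desk, over the axis of vial 5 of the outer row, counted from the green dot
- orange1 (a joint): hinge of orange cap 1, rad: 0 shut, 1.57 upright, to 2.05 leaning back towards the green dot. Disc of 28 mm, 5 mm thick, with a lip; reaches 34 mm from the hinge, which is 16 mm before the vial's axis (green-dot side), 70 mm above the desk, level and square to the row: a fingertip moving along the row away from the dot folds it down. Light (0.2 N at the lip), stays where left
- orange2 (a joint): hinge of orange cap 2, rad: 0 shut, 1.57 upright, to 2.05 leaning back towards the green dot. Disc of 28 mm, 5 mm thick, with a lip; reaches 34 mm from the hinge, which is 16 mm before the vial's axis (green-dot side), 70 mm above the desk, level and square to the row: a fingertip moving along the row away from the dot folds it down. Light (0.2 N at the lip), stays where left
- orange3 (a joint): hinge of orange cap 3, rad: 0 shut, 1.57 upright, to 2.05 leaning back towards the green dot. Disc of 28 mm, 5 mm thick, with a lip; reaches 34 mm from the hinge, which is 16 mm before the vial's axis (green-dot side), 70 mm above the desk, level and square to the row: a fingertip moving along the row away from the dot folds it down. Light (0.2 N at the lip), stays where left
- orange4 (a joint): hinge of orange cap 4, rad: 0 shut, 1.57 upright, to 2.05 leaning back towards the green dot. Disc of 28 mm, 5 mm thick, with a lip; reaches 34 mm from the hinge, which is 16 mm before the vial's axis (green-dot side), 70 mm above the desk, level and square to the row: a fingertip moving along the row away from the dot folds it down. Light (0.2 N at the lip), stays where left
- orange5 (a joint): hinge of orange cap 5, rad: 0 shut, 1.57 upright, to 2.05 leaning back towards the green dot. Disc of 28 mm, 5 mm thick, with a lip; reaches 34 mm from the hinge, which is 16 mm before the vial's axis (green-dot side), 70 mm above the desk, level and square to the row: a fingertip moving along the row away from the dot folds it down. Light (0.2 N at the lip), stays where left
- blue1 (a joint): hinge of blue cap 1 of the inner row, same make and hinge direction as the orange ones; stands open at the start and must stay open
- blue2 (a joint): hinge of blue cap 2 of the inner row, same make and hinge direction as the orange ones; stands open at the start and must stay open
- blue3 (a joint): hinge of blue cap 3 of the inner row, same make and hinge direction as the orange ones; stands open at the start and must stay open
- reagent: amber bottle with blue cap, 42 mm wide, 85 mm tall, standing loose on the tray near the arcs' centre; origin at its foot; to be left alone
- spare: small clear jar with white cap, 24 mm wide, 50 mm tall, standing loose on the tray beyond the end of the inner row; origin at its foot; to be left alone
- marker: green marker pen lying on the desk, 130 mm long, 16 mm thick; origin under its middle; to be left alone
- beaker: glass beaker, 70 mm wide, 90 mm tall; origin at its foot; to be left alone
- jar: white jar with red cap, 64 mm wide, 100 mm tall; origin at its foot; to be left alone
- mouse: black computer mouse, 100 x 60 x 30 mm; origin under its middle; to be left alone

How it is judged:
On the way, in this order (a step that is already met when the one before it is completed fails the run):
1. the first orange cap from the green dot is folded shut (within 0.25 rad) (value of joint orange1 below 0.25 rad), for 0.05 s.
2. the second orange cap from the green dot is folded shut (within 0.25 rad) (value of joint orange2 below 0.25 rad), for 0.05 s.
3. the third orange cap from the green dot is folded shut (within 0.25 rad) (value of joint orange3 below 0.25 rad), for 0.05 s.
4. the fourth orange cap from the green dot is folded shut (within 0.25 rad) (value of joint orange4 below 0.25 rad), for 0.05 s.
5. the fifth orange cap from the green dot is folded shut (within 0.25 rad) (value of joint orange5 below 0.25 rad), for 0.05 s.
At the end, for the whole second after the job is handed in: all five orange caps are within 0.25 rad of shut, the three blue caps still stand open (above 1.4 rad), the tray lies flat and at rest within 20 mm of where it was, and each bystander is within 20 mm of its starting place (value of joint each of orange1, orange2, orange3, orange4, orange5 below 0.25 rad and value of joint each of blue1, blue2, blue3 above 1.4 rad and distance of each of tray, reagent, spare, marker, beaker, jar, mouse from where it was at the start of the episode below 0.02 m and angle between tray's own z axis and vertical below 0.05 rad and linear speed of tray below 0.02 m/s); the robot touches nothing.
It fails at once if a blue cap is folded below 1.4 rad (value of joint any of blue1, blue2, blue3 below 1.4 rad).
It fails at once if the tray is lifted or shoved more than 20 mm, or tipped by 0.1 rad (distance of tray from where it was at the start of the episode above 0.02 m or angle between tray's own z axis and vertical above 0.1 rad).
It fails at once if the fingers bear on the tray or its caps with more than 25 N (contact force between the fingers and tray above 25 N).
It fails at once if a bystander is moved more than 20 mm (distance of any of reagent, spare, marker, beaker, jar, mouse from where it was at the start of the episode above 0.02 m).
It also fails if it takes over 48 s, if anything falls off the work surface, if the arm or the gripper's body presses on something with over 40 N, if the wrist force passes 120 N, or if a joint passes its speed limit or range.

## Working session

There is one attempt and no reset: what is moved stays moved. The work goes in short steps, Python scripts to look and compute and a tool call to move; the robot and the scene stay as the last step left them, time stands still between calls to the robot, and variables do not carry over. Pictures are saved under pics/ and viewed, at most 10 in all, crops included, and the job is handed in when it is done.

Besides the shell and the picture viewer there is one more tool, called after "Emit:" as name(argument=value, ...), one argument or row to a line, values as JSON. carry_out: Moves the arm, as the interface text tells. Its arguments: {"type":"object","properties":{"moves":{"type":"array","items":{"type":"array","items":{"type":"number"}}},"force":{"type":"number"}},"required":["moves"]}

```bash
mkdir -p pics
python3 - <<'E'
from bench import r
import cv2,numpy as np
o=r.get_obs();print({k:np.round(v,3).tolist() for k,v in o.items()})
for n in("top","scene"):
    f=r.grab_frame(n);cv2.imwrite(f"pics/{n}0.png",f[:,:,::-1]);print(n,r.calibration(n))
E
```

```text
{'clock': 0.0, 'joints': [-1.303, 0.478, 0.022, 1.556, -0.011, 1.109, -0.083], 'qvel': [0.001, -0.001, -0.002, -0.002, -0.0, -0.001, -0.0], 'tau': [0.0, -59.645, 1.608, -28.12, 0.013, 0.009, 0.0], 'tcp_pos': [0.248, 0.628, 0.404], 'orientation': [-0.587, -3.086, 0.003], 'contact_force': [-0.732, 0.814, 0.24], 'moment': [0.004, 0.013, -0.015], 'gripper_force': 0.0, 'grip_width': 0.086}
top {'fx': 485.2430843979607, 'fy': 485.2430843979607, 'cx': 312.08750245765174, 'cy': 204.11710673327437, 'k1': 0.014766395615092008, 'rvec': array([ 2.12255896, -2.15488609,  0.1513273 ]), 'tvec': array([0.02408576, 0.53824844, 1.36408887])}
scene {'fx': 420.22321380090654, 'fy': 420.22321380090654, 'cx': 318.84120084370704, 'cy': 200.92113589320033, 'k1': -0.062261849417642845, 'rvec': array([ 0.88222991,  2.62626562, -0.92224608]), 'tvec': array([ 0.40950258, -0.18951346,  1.34738538])}
```

View pics/top0.png

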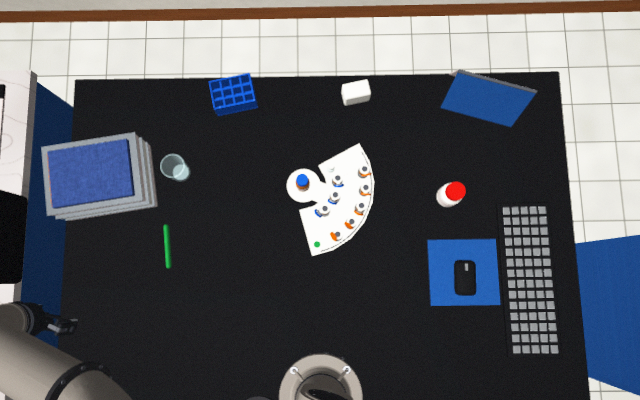

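View pics/scene0.png

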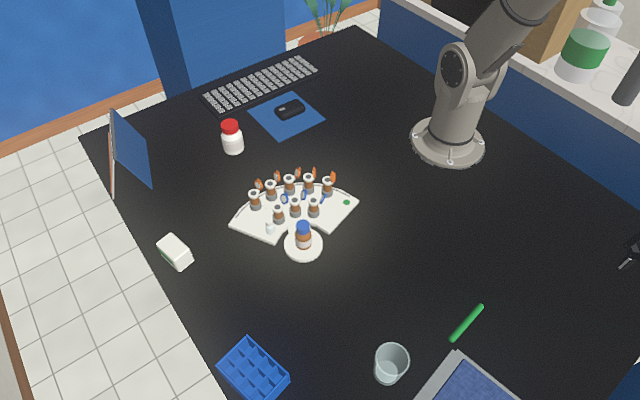

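Top view: the green dot is at (317,244), orange caps run from (337,236) to (365,172), blue caps are inside, and the reagent is at (302,181). Tray lies about 0.5 m ahead. In the scene view the dot is at (347,202) and the orange caps at (333,177)…(258,184).

```bash
cat > h.py <<'E'
import cv2,numpy as np
from scipy.spatial.transform import Rotation as R
def K(c): return np.array([[c['fx'],0,c['cx']],[0,c['fy'],c['cy']],[0,0,1.]])
def ray(c,uv):
    d=(np.array(uv,float)-[c['cx'],c['cy']])/[c['fx'],c['fy']]
    s=d.copy()
    for _ in range(20): s=d/(1+c['k1']*(s@s))
    M=R.from_rotvec(c['rvec']).as_matrix()
    v=M.T@np.r_[s,1]; return -M.T@c['tvec'],v/np.linalg.norm(v)
def plane(c,uv,z):
    o,v=ray(c,uv); return o+v*(z-o[2])/v[2]
def tri(a,b):
    A=np.zeros((3,3));y=np.zeros(3)
    for o,v in(a,b):
        P=np.eye(3)-np.outer(v,v);A+=P;y+=P@o
    return np.linalg.solve(A,y)
def proj(c,p):
    q=R.from_rotvec(c['rvec']).as_matrix()@p+c['tvec'];s=q[:2]/q[2]
    return s*(1+c['k1']*(s@s))*[c['fx'],c['fy']]+[c['cx'],c['cy']]
def blobs(im,lo,hi,box,amin=6):
    m=cv2.inRange(cv2.cvtColor(im,cv2.COLOR_BGR2HSV),np.array(lo),np.array(hi))
    k=np.zeros_like(m);x0,y0,x1,y1=box;k[y0:y1,x0:x1]=m[y0:y1,x0:x1]
    n,l,s,c=cv2.connectedComponentsWithStats(k)
    return [(c[i].round(1).tolist(),int(s[i,4])) for i in range(1,n) if s[i,4]>=amin]
E
python3 - <<'E'
from h import *
from bench import r
B={'top':(280,130,390,265),'scene':(220,155,370,260)}
for n in B:
    im=cv2.imread(f'pics/{n}0.png');c=r.calibration(n)
    print(n,'or',blobs(im,(4,170,150),(18,255,255),B[n],4))
    g=blobs(im,(45,100,50),(80,255,255),B[n]);print('green',g,[plane(c,q[0],.012).round(4) for q in g])
    x0,y0,x1,y1=B[n];cv2.imwrite(f'pics/{n}c.png',cv2.resize(im[y0:y1,x0:x1],None,fx=4,fy=4,interpolation=cv2.INTER_CUBIC))
E
```

```text
top or [([365.5, 174.2], 13), ([299.8, 187.0], 8), ([363.9, 193.5], 14), ([357.7, 212.8], 12), ([348.0, 225.0], 27), ([333.1, 236.1], 29)]
green [([316.5, 244.0], 26)] [array([0.425, 0.005, 0.012])]
scene or [([278.0, 174.5], 4), ([333.2, 173.2], 4), ([331.8, 180.2], 5), ([260.4, 184.1], 7)]
green [([346.3, 201.7], 19)] [array([0.4214, 0.0036, 0.012 ])]
```

View pics/topc.png

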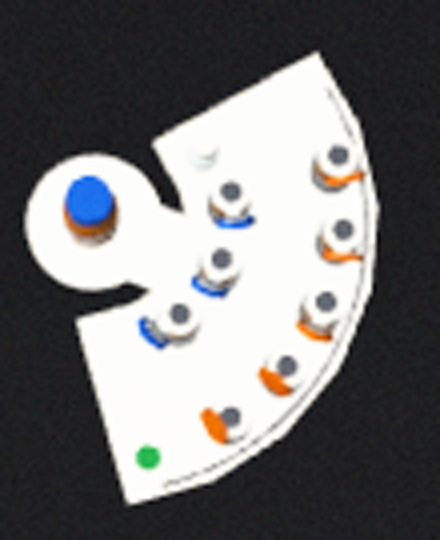

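View pics/scenec.png

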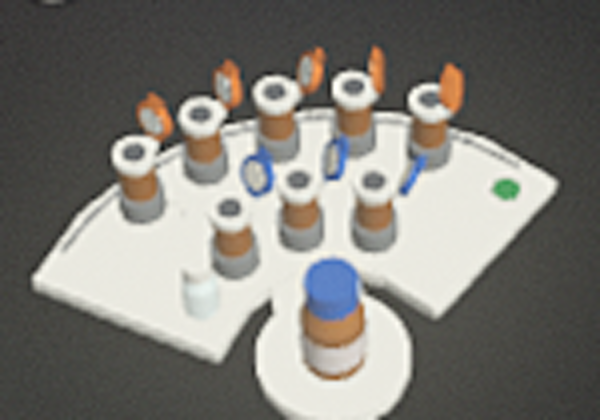

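The crops show the dark vial mouths clearly. Top crop, outer 1–5: (231,418), (288,367), (325,302), (343,230), (338,156). Scene crop: (431,98), (354,87), (275,91), (201,114), (134,152).

Run:
```python
from h import *
from bench import r
T=[(231,418),(288,367),(325,302),(343,230),(338,156),(180,315),(221,259),(231,192)]
S=[(431,98),(354,87),(275,91),(201,114),(134,152),(373,180),(299,180),(230,208)]
f=lambda p,o:(np.array(p)+.5)/4-.5+o
ct,cs=r.calibration('top'),r.calibration('scene')
L=[(-.11+R_*np.cos(a),R_*np.sin(a)) for R_,a in[(.18,x) for x in(-.6,-.3,0,.3,.6)]+[(.1,x) for x in(-.5,0,.5)]]
L=np.array(L+[(-.11+.18*np.cos(.95),-.18*np.sin(.95))])
W={}
def fit(W):
    a=L-L.mean(0);b=W-W.mean(0)
    y=np.arctan2((a[:,0]*b[:,1]-a[:,1]*b[:,0]).sum(),(a*b).sum())
    M=np.array([[np.cos(y),-np.sin(y)],[np.sin(y),np.cos(y)]]);t=W.mean(0)-M@L.mean(0)
    return y,t,((W-(L@M.T+t))*1000).round(1).tolist()
wt=[plane(ct,f(p,(280,130)),.07)[:2] for p in T]+[plane(ct,(316.5,244),.012)[:2]]
ws=[plane(cs,f(p,(220,155)),.07)[:2] for p in S]+[plane(cs,(346.3,201.7),.012)[:2]]
print('heights',[tri(ray(ct,f(a,(280,130))),ray(cs,f(b,(220,155))))[2].round(3) for a,b in zip(T,S)])
for w in(wt,ws,(np.array(wt)+ws)/2): print(fit(np.array(w)))
```

```text
heights [np.float64(0.073), np.float64(0.071), np.float64(0.073), np.float64(0.072), np.float64(0.072), np.float64(0.072), np.float64(0.072), np.float64(0.071)]
(np.float64(-1.9812857747441932), array([ 0.5567265 , -0.05876496]), [[-0.3, -0.5], [-0.0, -0.6], [0.2, 0.7], [-0.2, 0.2], [-0.1, 0.0], [-0.3, -0.4], [0.4, 0.2], [-0.1, -0.1], [0.4, 0.5]])
(np.float64(-1.9779861795375087), array([ 0.55423554, -0.05923842]), [[-0.8, -0.2], [0.0, 0.7], [-0.2, -0.3], [-0.2, 0.5], [0.1, -0.4], [0.7, -0.8], [0.3, 0.3], [0.6, 0.3], [-0.5, -0.0]])
(np.float64(-1.9796337133945416), array([ 0.55548101, -0.05900161]), [[-0.6, -0.4], [-0.0, 0.1], [0.0, 0.2], [-0.2, 0.4], [0.0, -0.2], [0.2, -0.6], [0.3, 0.2], [0.2, 0.1], [-0.0, 0.2]])
```

Tray pose agrees across both views to about 2 mm: (0.5555, −0.059), yaw −1.98, arc centre (0.599, 0.042), mouths at about 70 mm. Now I'll close the fingers and go above the start of the arc.

Emit:
carry_out(
  moves=[
    [-0.029,-0.038,0,0,0],
    [-0.058,-0.076,0,0,0],
    [-0.088,-0.114,0,0,0],
    [-0.118,-0.152,0,0,0],
    [-0.147,-0.19,0,0,0],
    [-0.177,-0.228,0,0,0],
    [-0.206,-0.266,0,0,0],
    [-0.236,-0.304,0,0,0],
  ],
  force=20,
)

```text
clock: 0.9
tcp_pos: [0.3557, 0.2564, 0.4045]
orientation: [-0.587, -3.086, 0.0]
contact_force: [1.0, 0.3, 0.2]
grip_width: 0.0003
gripper_force: 0.0
```

Emit:
carry_out(
  moves=[
    [-0.029,-0.038,0,0,0],
    [-0.058,-0.076,0,0,0],
    [-0.088,-0.114,0,0,0],
    [-0.118,-0.152,0,0,0],
    [-0.147,-0.19,0,0,0],
    [-0.157,-0.203,0,0,0],
    [-0.157,-0.203,0,0,0],
    [-0.157,-0.203,0,0,0],
  ],
)

```text
clock: 1.7
tcp_pos: [0.427, 0.0125, 0.4045]
orientation: [-0.587, -3.086, -0.0]
contact_force: [0.1, 0.6, -0.1]
grip_width: 0.0001
gripper_force: 0.0
```

Emit:
carry_out(
  moves=[
    [0,0,0.03,0,0],
    [0,0,0.06,0,0],
    [0,0,0.09,0,0],
    [0,0,0.12,0,0],
    [0,0,0.14,0,0],
    [0,0,0.148,0,0],
    [0,0,0.148,0,0],
    [0,0,0.148,0,0],
  ],
)

```text
clock: 2.5
tcp_pos: [0.4275, 0.0127, 0.2573]
orientation: [0.585, 3.086, 0.001]
contact_force: [0.1, 0.3, -0.1]
grip_width: -0.0
gripper_force: 0.0
```

Run:
```python
from h import *
from bench import r
o=r.get_obs();p=np.array(o['tcp_pos']);M=R.from_rotvec(o['orientation']).as_matrix()
print(p.round(4),M.round(3).tolist())
f=r.grab_frame('scene')[:,:,::-1];c=r.calibration('scene')
b=(250,130,400,230);s=5
im=cv2.resize(f[b[1]:b[3],b[0]:b[2]],None,fx=s,fy=s,interpolation=cv2.INTER_CUBIC)
tip=p+M@[0,0,.173]
for k,q in enumerate([tip,tip+[0,0,.02],tip-[0,0,.013]]):
    u=((proj(c,q)-b[:2]+.5)*s).astype(int);print(u);cv2.circle(im,tuple(int(a) for a in u),3,[(0,0,255),(0,255,0),(255,0,255)][k],-1)
cv2.imwrite('pics/s2.png',im)
```

```text
[0.4275 0.0127 0.2573] [[-0.931, 0.366, 0.001], [0.366, 0.931, 0.0], [-0.001, 0.001, -1.0]]
[494 291]
[496 266]
[492 307]
```

View pics/s2.png

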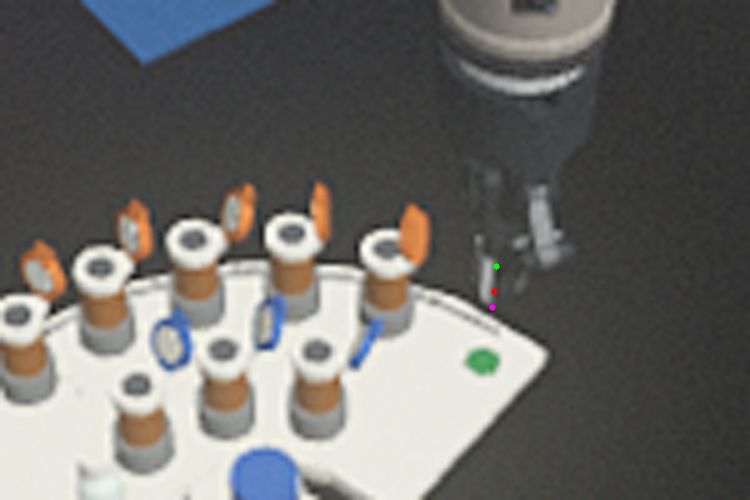

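The tips (image about (485,300)) match the 173 mm estimate, at z ≈ 0.084, just before cap 1. Next I'll plan the arc in tool axes, with the tips at z ≈ 0.081.

Run:
```python
from h import *
from bench import r
o=r.get_obs();p=np.array(o['tcp_pos']);M=R.from_rotvec(o['orientation']).as_matrix()
C=np.array([.599,.042]);yaw=-1.98
A=np.linspace(-.93,.86,32)
P=np.c_[C+.18*np.c_[np.cos(A+yaw),np.sin(A+yaw)],np.full(32,.254)]
q=p
for i in range(0,32,8):
    print((A[i+7]).round(2),((P[i:i+8]-q)@M)[:,:2].round(3).tolist());q=P[i+7]
```

```text
-0.53 [[-0.001, -0.012], [-0.007, -0.021], [-0.014, -0.029], [-0.021, -0.036], [-0.028, -0.044], [-0.036, -0.05], [-0.044, -0.057], [-0.053, -0.062]]
-0.06 [[-0.009, -0.005], [-0.018, -0.01], [-0.028, -0.014], [-0.037, -0.018], [-0.047, -0.021], [-0.057, -0.023], [-0.068, -0.025], [-0.078, -0.027]]
0.4 [[-0.01, -0.001], [-0.021, -0.001], [-0.031, -0.0], [-0.041, 0.001], [-0.052, 0.002], [-0.062, 0.005], [-0.072, 0.008], [-0.082, 0.011]]
0.86 [[-0.01, 0.004], [-0.019, 0.009], [-0.028, 0.014], [-0.037, 0.019], [-0.045, 0.025], [-0.053, 0.032], [-0.061, 0.039], [-0.068, 0.046]]
```

Emit:
carry_out(
  moves=[
    [-0.001,-0.012,0.003,0,0],
    [-0.007,-0.021,0.003,0,0],
    [-0.014,-0.029,0.003,0,0],
    [-0.021,-0.036,0.003,0,0],
    [-0.028,-0.044,0.003,0,0],
    [-0.036,-0.05,0.003,0,0],
    [-0.044,-0.057,0.003,0,0],
    [-0.053,-0.062,0.003,0,0],
  ],
)

```text
clock: 3.35
tcp_pos: [0.4542, -0.066, 0.2536]
orientation: [-0.588, -3.086, 0.0]
contact_force: [0.3, 0.3, 1.0]
grip_width: -0.0004
gripper_force: 0.0
```

Run:
```python
from h import *
from bench import r
f=r.grab_frame('scene')[:,:,::-1]
cv2.imwrite('pics/s3.png',cv2.resize(f[130:230,240:390],None,fx=5,fy=5,interpolation=cv2.INTER_CUBIC))
```

```text
(no output)
```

View pics/s3.png

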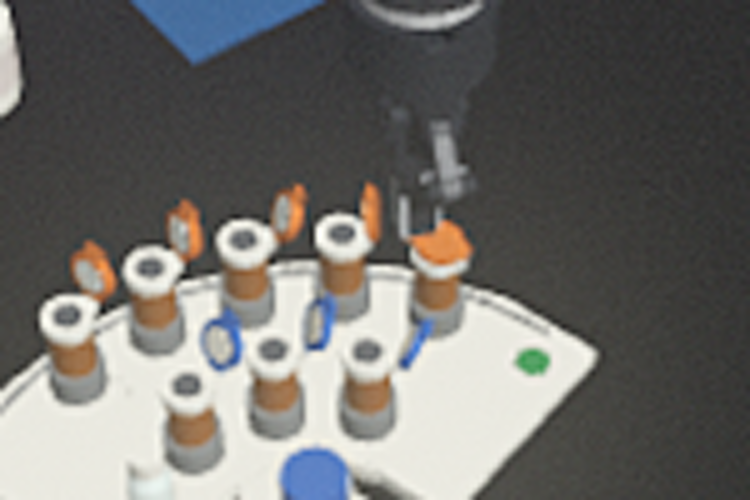

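Cap 1 is folded and lies nearly flat at (440,243), with the tips still over its lip. I'll press it a little lower and read the force.

Emit:
carry_out(
  moves=[
    [0,0,0.001,0,0],
    [0,0,0.002,0,0],
    [0,0,0.003,0,0],
    [0,0,0.004,0,0],
    [0,0,0.004,0,0],
    [0,0,0.004,0,0],
    [0,0,0.004,0,0],
    [0,0,0.004,0,0],
  ],
)

```text
clock: 4.2
tcp_pos: [0.4538, -0.065, 0.2497]
orientation: [0.587, 3.086, 0.0]
contact_force: [0.2, -0.5, 0.2]
grip_width: -0.0
gripper_force: 0.0
```

Emit:
carry_out(
  moves=[
    [-0.009,-0.006,0,0,0],
    [-0.018,-0.011,0,0,0],
    [-0.028,-0.015,0,0,0],
    [-0.037,-0.019,0,0,0],
    [-0.047,-0.022,0,0,0],
    [-0.057,-0.024,0,0,0],
    [-0.067,-0.026,0,0,0],
    [-0.077,-0.028,0,0,0],
  ],
)

```text
clock: 5.0
tcp_pos: [0.5159, -0.1196, 0.2496]
orientation: [-0.586, -3.086, -0.0]
contact_force: [-0.2, -0.3, -0.7]
grip_width: 0.0
gripper_force: 0.1
```

Run:
```python
from h import *
from bench import r
f=r.grab_frame('scene')[:,:,::-1]
cv2.imwrite('pics/s4.png',cv2.resize(f[130:230,240:390],None,fx=5,fy=5,interpolation=cv2.INTER_CUBIC))
```

```text
(no output)
```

View pics/s4.png

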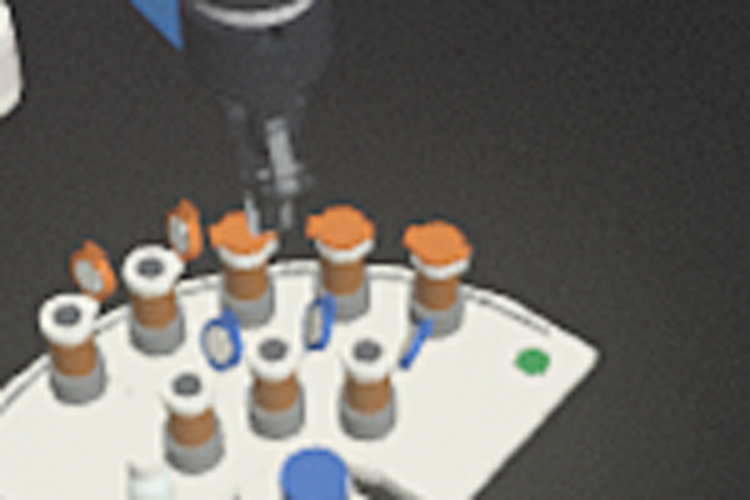

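Caps 1 and 2 are flat at (438,243) and (341,228), cap 3 is folding, and the blues and tray haven't moved. Continuing at this height.

Emit:
carry_out(
  moves=[
    [-0.01,-0.001,0,0,0],
    [-0.021,-0.001,0,0,0],
    [-0.031,0,0,0,0],
    [-0.041,0.001,0,0,0],
    [-0.052,0.002,0,0,0],
    [-0.062,0.005,0,0,0],
    [-0.072,0.008,0,0,0],
    [-0.082,0.011,0,0,0],
  ],
)

```text
clock: 5.85
tcp_pos: [0.5964, -0.1392, 0.2496]
orientation: [0.587, 3.086, 0.0]
contact_force: [-0.8, 0.1, -0.5]
grip_width: -0.0001
gripper_force: 0.0
```

Emit:
carry_out(
  moves=[
    [-0.01,0.004,0,0,0],
    [-0.019,0.009,0,0,0],
    [-0.028,0.014,0,0,0],
    [-0.037,0.019,0,0,0],
    [-0.045,0.025,0,0,0],
    [-0.053,0.032,0,0,0],
    [-0.061,0.039,0,0,0],
    [-0.068,0.046,0,0,0],
  ],
)

```text
clock: 6.65
tcp_pos: [0.6765, -0.1209, 0.2497]
orientation: [0.586, 3.086, 0.0]
contact_force: [0.1, -0.3, -0.0]
grip_width: -0.0002
gripper_force: 0.0
```

Emit:
carry_out(
  moves=[
    [0,0,0,0,0],
    [0,0,-0.02,0,0],
    [0,0,-0.05,0,0],
    [0,0,-0.09,0,0],
    [0,0,-0.12,0,0],
    [0,0,-0.15,0,0],
    [0,0,-0.15,0,0],
    [0,0,-0.15,0,0],
  ],
)

```text
clock: 7.45
tcp_pos: [0.6753, -0.1216, 0.4003]
orientation: [0.587, 3.085, 0.0]
contact_force: [0.1, 0.3, -1.1]
grip_width: -0.0
gripper_force: 0.0
```

Run:
```python
from h import *
from bench import r
f=r.grab_frame('scene')[:,:,::-1]
cv2.imwrite('pics/s5.png',cv2.resize(f[130:230,220:370],None,fx=5,fy=5,interpolation=cv2.INTER_CUBIC))
```

```text
(no output)
```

View pics/s5.png

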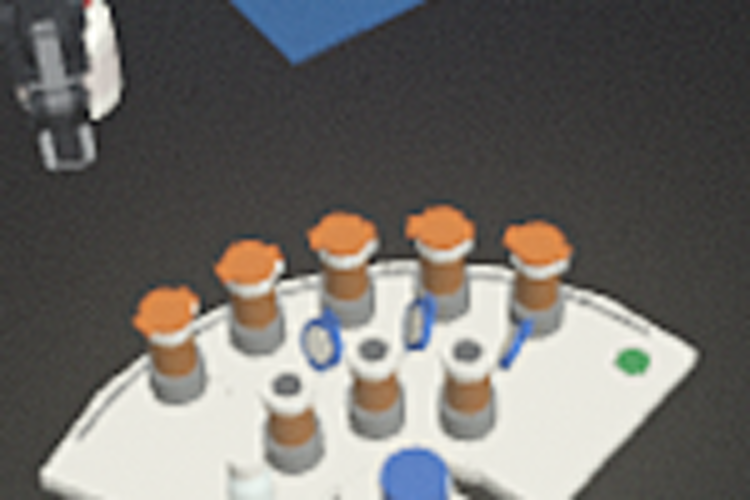

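All five orange caps lie flat, from (537,243) to (168,313). The three blue caps still stand, and the dot is at its original pixel, so the tray hasn't shifted. Handing in.

```bash
python3 -c "
from bench import r
print(r.hand_in())"
```

```text
the job is handed in; nothing more can be done
None
```

I folded the five orange caps shut in order. In the last picture they lie flat, the three blue caps still stand open and the tray has not moved. The job is handed in, but the hand-in returned no verdict.

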